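Stack walnut blanks brick-fashion on the drying rack

TASK

Stack the five loose walnut blanks on the slatted drying rack in two courses, brick-fashion and centred on the deck, leaving an air gap of about 12 mm between neighbours: first the two plain long blanks end to end along the rack, then the mortised blank on top of them, centred over their gap. Last, fill the ends of the top course, flush with the ends below: the short blank with the round hole at the end where the rack's end board stands, the plain short one at the other end. Set every blank down rather than dropping it, let go of it, and leave the tape measure and the bar clamp where they lie.

Things in the scene. Friction and masses are not known exactly. Their poses are not given: they have to be found in the camera images.
- plain_a: Plain dark walnut block, 100 x 36 x 32 mm (length, width, height), about 75 g, loose on the bench. Same as plain_b; the two may be swapped. Rest pose: origin = centre of its underside, x along its length, y across its width, z up. It can be turned half round without difference.
- plain_b: Plain dark walnut block, 100 x 36 x 32 mm, about 75 g, loose on the bench. Same as plain_a. Rest pose: origin = centre of its underside, x along its length, y across its width, z up. It can be turned half round without difference.
- mortised: Dark walnut block, 100 x 36 x 32 mm, about 65 g, with a rectangular through-hole (mortise, 40 x 18 mm) in the middle of its top, loose on the bench. Rest pose: origin = centre of its underside, x along its length, y across its width, z up. It can be turned half round without difference.
- short_plain: Short plain dark walnut block, 44 x 36 x 32 mm, about 35 g, no hole, loose on the bench. Rest pose: origin = centre of its underside, x along its length, y across its width, z up. It can be turned half round without difference.
- short_holed: Short dark walnut block, 44 x 36 x 32 mm, about 30 g, with a round through-hole of 20 mm in the middle of its top, loose on the bench. Rest pose: origin = centre of its underside, x along its length, y across its width, z up. It can be turned half round without difference.
- rack: Pale drying rack, fixed: cross slats form a deck 236 (x) x 64 mm (y), top 22 mm above the bench; no side fences. Origin at bench height under the deck's centre, z up. End board at its far, +x end: inner face at x = 124, 12 thick, top 57 mm up. Blanks lie along x at y = 0: with 12 mm gaps, bottom ones at x = -56 and 56, undersides 22 mm up; top ones at x = -84, 0, 84, undersides 54 mm up.
- tape: Yellow and black tape measure, 66 x 66 x 36 mm, lying loose among the blanks; leave it. Origin: centre of its underside.
- clamp: Yellow and black bar clamp, 263 mm long (its x), about 115 mm wide and 32 mm high, lying loose on the side of the blanks away from the rack; leave it. Origin: on the bench under the middle of its bar.
There are look-alikes about, which are no part of the job. What is shaped like the short_holed but yellow is not meant.

How it is judged:
By the outcome, as a careful person would: the job done as asked, in the order asked, and still so for the second after the job is handed in, with the robot touching nothing.
It also fails if it takes over 115 s, if anything falls off the work surface, if the arm or the gripper's body presses on something with over 40 N, if the wrist force passes 120 N, or if a joint passes its speed limit or range.

ROBOT

A 6-joint arm with a two-finger parallel gripper is mounted at the origin on the work surface. World frame = base frame: x ahead of the robot, y to its left, z up, the work surface at z = 0. Lengths are in m, angles in rad, forces in N, time in s.
With the tool pointing down it reaches from about 0.375 to 0.9 m from the base axis. Payload 3.1 kg.
Tool frame: the origin (TCP) lies at the very end of the fingers, on their centre line; the grasp point (between the pads) lies 19 mm behind it; z points along the fingers, y is the line along which they close (so a half turn about z gives the same grasp; the last joint's range is limited). The gripper opens to 85 mm and grips with 20 to 120 N. Pads are 22 mm wide; open, the fingers measure 114 mm over their backs; the gripper's body (76 mm by 85 mm) begins 54 mm behind the grasp point. The pads swing forward as they close: fully open they stand 13 mm farther back than shut.
Start: joints at [1.063, 0.527, 1.433, -0, 1.181, -0.178], TCP at [0.202, 0.592, 0.209] pointing down, gripper open.
Joint ranges: [-3.08, 3.08], [-0.75, 2.2], [0.22, 2.44], [-1.43, 4.57], [0, 2.65], [-2.85, 2.85]. Speed limits (rad/s): [2.79, 2.79, 3.14, 3.14, 3.14, 3.14].

INTERFACE

Orientations are given as a unit quaternion [x, y, z, w].
In Python, from station import sense, snapshot, camera_params, sign_off gives the robot as it stands.
- The arm moves only by the shell command python3 -m handwheel 'ROWS' [OPENING] [FORCE]. ROWS is JSON, a list that holds one entry, the list of rows, each a list of 4 numbers: the shift along the tool's x, y, z in units of 25 mm (1.0 is 25 mm), then the turn about the tool's z in units of 6 degrees (1.0 is 6 degrees). A call has 1 to 20 rows; each row shifts and turns the commanded pose from where the row before left it, along the tool's axes as they then stand; what a row does not reach is not made up. A row lasts 1/8 s, in which the tool goes at most 62.5 mm and 10.7 degrees, less where a joint would pass 70% of its speed; a pose out of reach is approached as far as the arm can. A call is refused whole if a number of a shift passes 1 or a number of a turn 1, either way. A call with a gripper value outside its range is refused whole. OPENING is the finger opening in mm, from 0 to 85.4, set as the call begins (- or left out, the last holds). The fingers move at their own pace and stop on an object; FORCE is the grip in N (left out, the last holds). Time passes only in rows, so rows that do not move let the fingers close. It gives the time, the measured TCP pose, the force, the opening and the grip force at its end, in the units of the state.
- sense(): the state, without advancing time (a new reading comes with each control period).
- snapshot(name): name is "scene" or "top" or "wrist"; returns (picture, depth): 480x640x3 uint8, red, green, blue; 480x640 float32, m along the optical axis (not along the pixel's ray), 0 where there is no reading.
- camera_params(name): a dict with "mtx" (3x3 intrinsics, pixels), "D" ([k1, k2, p1, p2, k3] as OpenCV has them; the pictures are not rectified), "extrinsics" (4x4, takes a point from camera to world coordinates); the wrist camera has in their place "hand_eye" (4x4, takes a point from camera to tool coordinates, whose origin is the TCP and whose axes are the flange's). Camera axes: x right, y up, looking along -z (the intrinsics and any distortion apply to the point x, -y, -z); pixel columns grow to the right and rows downward; lengths in m; the calibration is good to about 2 mm. A picture is of the moment at which its call begins: read the wrist's pose just before it. camera_params takes no time and is no camera call.
- sign_off(): hands the job in; it is judged then, once.
The state is a dict: "t": time; "q": joint angles; "qd": joint speeds; "tau": joint torques, N m; "tcp_pos": TCP position; "tool_rot": TCP orientation; "force": force on the tool from outside, world axes, zero at the start; "ft_torque": the same for the moment, N m; "finger_gap": opening from 0.0 (shut) to 1.0 (fully open); "gripper_force": force on a finger pad.
Only numpy, scipy, OpenCV 4.12 (cv2) and the standard library are available. Lean on these libraries where they do the work, as an engineer would, in place of code of your own. Each camera call takes 0.05 s, during which the arm holds its last target. There are 200 camera calls.

## Working session

There is one attempt and no reset: what is moved stays moved. The work goes in short steps, Python scripts to look and compute and a shell command to move; the robot and the scene stay as the last step left them, time stands still between calls to the robot, and variables do not carry over. Pictures are saved under pics/ and viewed, at most 14 in all, crops included, and the job is handed in when it is done.

```bash
ls; mkdir -p pics
cat > h.py <<'E'
import numpy as np, cv2, json
from station import sense, snapshot, camera_params
from scipy.spatial.transform import Rotation as R
def T_wc(name, s=None):
    p=camera_params(name)
    if 'extrinsics' in p: return p, np.array(p['extrinsics'])
    s=s or sense(); T=np.eye(4); T[:3,:3]=R.from_quat(s['tool_rot']).as_matrix(); T[:3,3]=s['tcp_pos']
    return p, T@np.array(p['hand_eye'])
def rays(p,T,uv):
    n=cv2.undistortPoints(np.array(uv,float).reshape(-1,1,2),np.array(p['mtx'],float),np.array(p['D'],float)).reshape(-1,2)
    d=np.c_[n[:,0],-n[:,1],-np.ones(len(n))]@T[:3,:3].T
    return T[:3,3],d   # point = o + depth*d
def at_z(p,T,uv,z):
    o,d=rays(p,T,uv); return o+d*((z-o[2])/d[:,2])[:,None]
def cloud(p,T,depth):
    v,u=np.mgrid[:480,:640]; o,d=rays(p,T,np.c_[u.ravel(),v.ravel()])
    X=o+d*depth.reshape(-1,1); return X.reshape(480,640,3)
E
python3 - <<'E'
from h import *
for n in ["top","scene","wrist"]:
    s=sense(); im,d=snapshot(n); cv2.imwrite(f'pics/{n}0.png',im[:,:,::-1]); np.savez(f'{n}0.npz',im=im,d=d,T=T_wc(n,s)[1])
print(s); print(T_wc("top"))
E
```

```text
pics
{'t': 0.1, 'q': array([ 1.06351263e+00,  5.28362917e-01,  1.43377607e+00,  4.34958197e-06,
        1.18142732e+00, -1.78485182e-01]), 'qd': array([-1.16746044e-03, -1.89468169e-03, -2.88456002e-03,  7.67510301e-05,
        8.02285916e-04,  1.33990800e-03]), 'tau': array([-5.24402531e-04, -4.43304884e+01, -1.78585070e+01, -2.50762887e-04,
        3.88108136e-03, -1.26951156e-05]), 'tcp_pos': array([0.20143544, 0.59091515, 0.20783725]), 'tool_rot': array([ 1.63660454e-01,  9.86516235e-01, -9.28705548e-04, -3.33669979e-04]), 'force': array([ 0.29153206, -1.05444296, -0.35399807]), 'ft_torque': array([ 0.02468373, -0.04524065, -0.03176573]), 'gripper_force': 0.0, 'finger_gap': 0.9968326702347151}
({'mtx': array([[602.92684808,   0.        , 323.30408263],
       [  0.        , 602.92684808, 245.62639721],
       [  0.        ,   0.        ,   1.        ]]), 'D': array([0.03688836, 0.        , 0.        , 0.        , 0.        ]), 'extrinsics': array([[ 0.02664979,  0.99236187, -0.12044797,  0.47408798],
       [-0.99947278,  0.02421571, -0.02162761, -0.02051564],
       [-0.01854568,  0.12096084,  0.99248402,  1.19350629],
       [ 0.        ,  0.        ,  0.        ,  1.        ]])}, array([[ 0.02664979,  0.99236187, -0.12044797,  0.47408798],
       [-0.99947278,  0.02421571, -0.02162761, -0.02051564],
       [-0.01854568,  0.12096084,  0.99248402,  1.19350629],
       [ 0.        ,  0.        ,  0.        ,  1.        ]]))
```

View pics/top0.png

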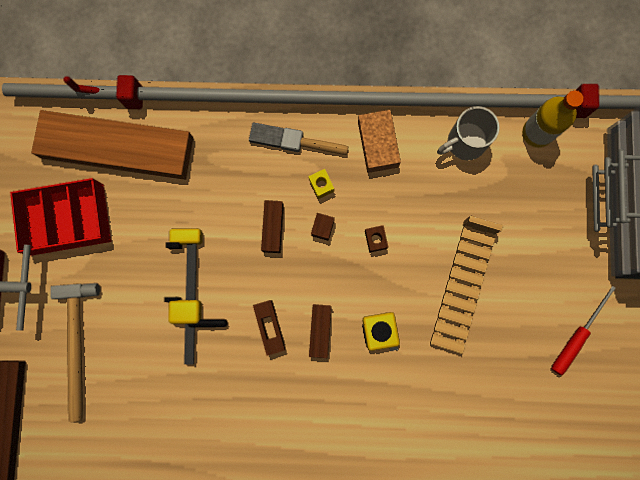

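View pics/scene0.png

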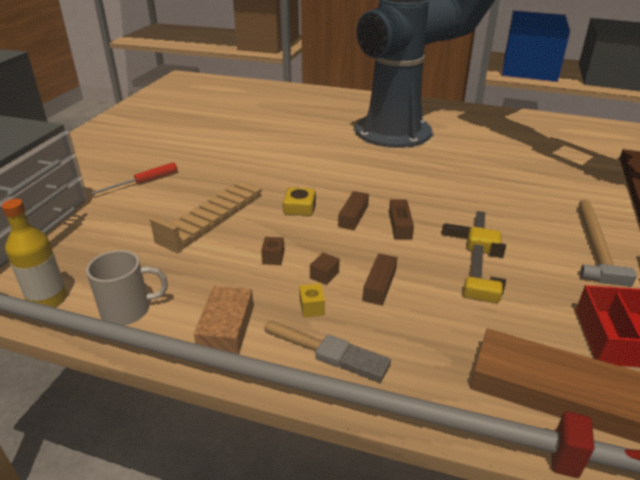

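The top view shows the plain longs at (273,227) and (321,332), the mortised blank at (269,328), the short plain at (323,227) and the short holed at (376,240). The rack runs from (448,350) to its end board at (483,225), and the tape is at (381,331). The scene view agrees. Next I'll measure from the cameras.

```bash
cat > meas.py <<'E'
from h import *
def rect(P):
    (c,(w,h),a)=cv2.minAreaRect((P*1000).astype(np.float32))
    if w<h: w,h,a=h,w,a+90
    return np.round(c,1),round(w,1),round(h,1),round((a+90)%180-90,1)
def blobs(X,m,lo,hi,amin=60):
    H=X[...,2]; mm=(m&(H>lo)&(H<hi)).astype(np.uint8)
    n,l,st,c=cv2.connectedComponentsWithStats(mm)
    for i in range(1,n):
        if st[i,4]>amin: yield c[i].round(0),st[i,4],l==i
E
python3 - <<'E'
from meas import *
for n in ["top","scene"]:
    f=np.load(n+'0.npz'); im,d=f['im'],f['d']; p,T=T_wc(n); X=cloud(p,T,d)
    print(n,'bench z',np.median(X[(abs(X[...,0]-.55)<.3)&(abs(X[...,1])<.3)&(d>0)][:,2]))
    roi=(X[...,0]>.25)&(X[...,0]<.8)&(abs(X[...,1])<.45)&(d>0)
    for c,a,m in blobs(X,roi,.024,.045,40):
        z=np.median(X[m][:,2]); print(c,a,'z',round(z*1000,1),np.median(im[m],0),rect(X[m][:,:2]))
    r=roi&(X[...,2]>.012)&(X[...,2]<.03)&(X[...,1]<-.15)
    for c,a,m in blobs(X,r,.012,.03,40): print('rack',c,a,np.median(X[m][:,2]),rect(X[m][:,:2]))
    r=roi&(X[...,1]<-.15)
    for c,a,m in blobs(X,r,.048,.065,15): print('board',c,a,np.median(X[m][:,2]),rect(X[m][:,:2]))
E
```

```text
top bench z 0.00038669781187783414
[145. 159.] 1985 z 39.7 [139.  78.  31.] (array([775.4, 365.6]), 168.5, 53.2, 88.4)
[382. 160.] 481 z 39.0 [165. 105.  51.] (array([ 788.2, -107.4]), 66.6, 30.6, -83.0)
[321. 182.] 343 z 31.7 [201. 181.   9.] (array([741.1,  13. ]), 44.7, 36.2, 27.8)
[101. 217.] 217 z 34.2 [48.  3.  2.] (array([666.7, 439.2]), 106.7, 20.9, 0.3)
[272. 226.] 949 z 31.7 [76. 38. 17.] (array([652.6, 106.9]), 100.4, 36.3, -1.5)
[322. 225.] 414 z 31.6 [78. 38. 17.] (array([655.1,   7.6]), 44.2, 36.1, -14.5)
[480. 227.] 85 z 34.5 [47. 33. 17.] (array([ 658.1, -298. ]), 62.5, 11.1, 65.1)
[376. 238.] 343 z 31.4 [79. 38. 18.] (array([633.3, -98.2]), 43.9, 36.6, 12.7)
[183. 237.] 531 z 29.5 [197. 172.  15.] (array([625. , 279.7]), 69.9, 38.1, -88.2)
[187. 313.] 963 z 30.8 [195. 161.  12.] (array([478.9, 250.2]), 124.9, 51.2, 83.7)
[269. 327.] 807 z 31.8 [74. 36. 16.] (array([455.8, 105.6]), 100.0, 36.8, 17.4)
[320. 331.] 990 z 31.8 [73. 37. 17.] (array([451.9,   7.3]), 99.7, 36.0, -2.6)
[381. 331.] 1137 z 33.8 [190. 148.  17.] (array([ 454.3, -108.3]), 65.7, 63.8, 11.0)
rack [
[... 1003 characters left out ...]
105.3]), 104.6, 36.7, -1.3)
[486. 284.] 519 z 28.8 [180. 143.  36.] (array([626.4, 278.6]), 65.8, 42.2, -86.0)
[311. 295.] 449 z 31.6 [176. 139.  33.] (array([742.2,  11.2]), 47.9, 36.2, 26.8)
[234. 293.] 413 z 39.9 [157. 109.  68.] (array([ 790.5, -109.1]), 65.8, 29.6, -80.9)
[591. 318.] 394 z 34.7 [72. 30. 21.] (array([670.1, 439.7]), 109.6, 4.6, 11.4)
[540. 354.] 2618 z 40.1 [129.  84.  48.] (array([774.5, 364.7]), 170.6, 51.2, 89.7)
rack [172. 167.] 73 0.019616377591612055 (array([ 403.9, -443. ]), 30.2, 13.2, -0.5)
rack [210. 212.] 2201 0.021550827074401258 (array([ 547.9, -270.7]), 258.0, 68.4, -15.2)
board [164. 224.] 233 0.05629429733334124 (array([ 665.1, -302.9]), 69.8, 14.3, 74.4)
```

View pics/wrist0.png

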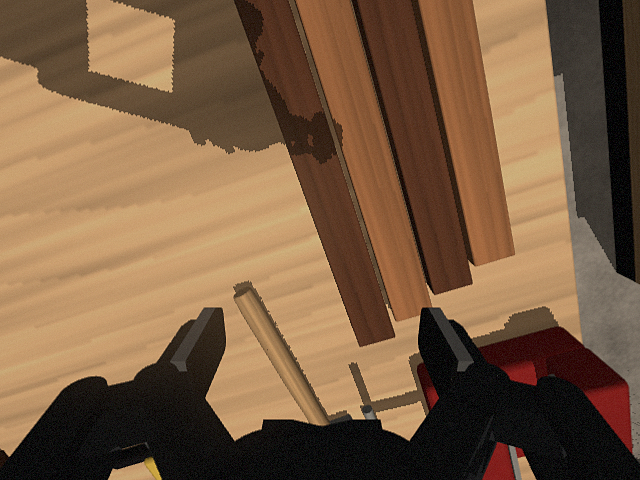

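All the tops sit at about 31.7 mm in both views (32 expected), the deck is at 21 to 22 mm and the board top at 56 mm. The wrist view shows only far-off boards at (400,170). Next is a helper that works out how far to move.

```bash
cat > go.py <<'E'
# usage: go.py x y z yaw  (mm, deg; yaw = block length direction) -> turn first, then shift
from h import *
import sys
x,y,z,yaw=map(float,sys.argv[1:5]); s=sense()
M=R.from_quat(s['tool_rot']).as_matrix(); a=np.degrees(np.arctan2(M[1,0],M[0,0]))
dw=(yaw-a+90)%180-90; th=np.radians(a+dw)
d=np.array([x,y,z])-s['tcp_pos']*1000
tx=np.array([np.cos(th),np.sin(th),0]); ty=np.array([np.sin(th),-np.cos(th),0])
print('t',round(s['t'],2),'tcp',(s['tcp_pos']*1000).round(1),'yaw',a.round(1),'tilt',np.degrees(np.arccos(-M[2,2])).round(2),'gap',round(s['finger_gap']*85.4,1),'F',s['force'].round(1),round(s['gripper_force'],1))
print('turn',round(-dw/6,3),'then shift xyz',np.round([d@tx/25,d@ty/25,-d[2]/25],2))
E
python3 go.py 653 106 120 -1.5
python3 - <<'E'
from h import *
print(camera_params('wrist')['hand_eye'])
f=np.load('top0.npz');p,T=T_wc('top');X=cloud(p,T,f['d'])
# rack fit: search origin/yaw so that deck slat points fill 236x64
for n in ['top','scene']:
    f=np.load(n+'0.npz');p,T=T_wc(n);X=cloud(p,T,f['d']).reshape(-1,3)*1000
    for yaw in (-14.9,-15.2,-15.5,-15.8):
        c,s=np.cos(np.radians(yaw)),np.sin(np.radians(yaw)); L=(X[:,:2]-[538.6,-267])@np.array([[c,-s],[s,c]])
        m=(abs(L[:,0])<150)&(abs(L[:,1])<50)
        dk=m&(abs(X[:,2]-21.5)<3)&(L[:,0]<121); bd=m&(abs(X[:,2]-56.5)<3)
        q=lambda v:np.percentile(v,[.5,2,98,99.5]).round(1)
        print(n,yaw,'deck x',q(L[dk,0]),'y lo-half',q(L[dk&(L[:,0]<-40),1]),'hi-half',q(L[dk&(L[:,0]>40),1]),'bd x',q(L[bd,0]),'y',q(L[bd,1]))
E
```

```text
t 0.15 tcp [201.5 591.  207.9] yaw 161.2 tilt 0.1 gap 85.2 F [-1.   1.3  0. ] 0.0
turn -2.89 then shift xyz [-18.56 -18.92   3.52]
[[ 7.77559311e-05  9.44849471e-01  3.27504919e-01  8.43552343e-02]
 [ 9.99997284e-01 -8.36361722e-04  2.17547942e-03  7.81690667e-04]
 [ 2.32941316e-03  3.27503860e-01 -9.44846969e-01 -1.65499831e-01]
 [ 0.00000000e+00  0.00000000e+00  0.00000000e+00  1.00000000e+00]]
top -14.9 deck x [-117.1 -114.5  112.9  116.2] y lo-half [-29.5 -28.1  32.8  33.8] hi-half [-31.8 -30.9  30.5  31.3] bd x [122.5 122.8 134.7 134.9] y [-32.2 -30.6  29.7  30.6]
top -15.2 deck x [-117.1 -114.6  112.8  116.1] y lo-half [-29.9 -28.6  32.3  33.3] hi-half [-31.4 -30.4  30.9  31.8] bd x [122.6 122.8 134.6 134.9] y [-31.5 -30.   30.3  31.3]
top -15.5 deck x [-117.2 -114.6  112.9  116.2] y lo-half [-30.4 -29.   31.9  32.8] hi-half [-30.8 -30.   31.4  32.2] bd x [122.7 122.8 134.7 134.9] y [-30.8 -29.3  31.   32. ]
top -15.8 deck x [-117.1 -114.6  112.8  116.1] y lo-half [-30.8 -29.6  31.4  32.4] hi-half [-30.3 -29.5  31.8  32.7] bd x [122.6 122.8 134.7 134.9] y [-30.1 -28.7  31.7  32.7]
scene -14.9 deck x [-115.2 -111.3  109.1  115.9] y lo-half [-32.2 -31.2  31.8  32.7] hi-half [-33.1 -31.5  30.3  31.3] bd x [124.5 125.1 137.7 138.1] y [-36.6 -33.3  29.5  31.5]
scene -15.2 deck x [-115.2 -111.3  109.   115.8] y lo-half [-32.5 -31.5  31.2  32.1] hi-half [-32.8 -31.2  30.7  31.8] bd x [124.6 125.1 137.6 138. ] y [-35.9 -32.6  30.2  32.1]
scene -15.5 deck x [-115.3 -111.2  108.9  115.6] y lo-half [-32.9 -31.9  30.8  31.7] hi-half [-32.4 -30.8  31.2  32.2] bd x [124.7 125.2 137.5 137.9] y [-35.2 -31.9  30.9  32.8]
scene -15.8 deck x [-115.3 -111.3  108.7  115.5] y lo-half [-33.3 -32.2  30.3  31.4] hi-half [-32.1 -30.4  31.7  32.7] bd x [124.7 125.2 137.6 137.8] y [-34.5 -31.3  31.6  33.5]
```

```bash
python3 -m handwheel '[[[0,0,0.2,-0.96],[0,0,0.2,-0.97],[0,0,0.2,-0.96],[-1,-1,0.2,0],[-1,-1,0.2,0],[-1,-1,0.2,0],[-1,-1,0.2,0],[-1,-1,0.2,0],[-1,-1,0.2,0],[-1,-1,0.2,0],[-1,-1,0.2,0],[-1,-1,0.2,0],[-1,-1,0.2,0],[-1,-1,0.2,0],[-1,-1,0.2,0],[-1,-1,0,0],[-1,-1,0,0],[-1,-1,0,0],[-1,-1,0,0],[-1,-1,0,0]]]' 65 40
python3 go.py 653 106 120 -1.5
cat > wl.py <<'E'
# wrist look: list top-faces near a height band
from meas import *
import sys
lo,hi=(float(a)/1000 for a in sys.argv[1:3]); s=sense(); im,d=snapshot('wrist'); p,T=T_wc('wrist',s); X=cloud(p,T,d)
if len(sys.argv)>3: cv2.imwrite(f'pics/{sys.argv[3]}.png',im[:,:,::-1]); np.savez(sys.argv[3]+'.npz',im=im,d=d,T=T)
for c,a,m in blobs(X,(d>.1),lo,hi,400): print(c,a,'z',round(np.median(X[m][:,2])*1000,1),np.median(im[m],0),rect(X[m][:,:2]))
E
python3 wl.py 26 38
```

```text
t: 2.65
tcp_pos: [0.616, 0.1546, 0.1334]
tool_rot: [0.013, 1.0, -0.0, -0.0]
force: [1.0, 0.2, -0.8]
finger_gap: 0.763
gripper_force: 0.0
t 2.65 tcp [616.  154.6 133.4] yaw 178.5 tilt 0.04 gap 65.2 F [ 1.   0.2 -0.8] 0.0
turn -0.001 then shift xyz [-1.53 -1.91  0.53]
[102.  40.] 4652 z 32.6 [74. 43. 27.] (array([476. ,   5.9]), 51.6, 37.8, -2.6)
[256.  46.] 3503 z 32.3 [42. 26. 17.] (array([476.3, 111.7]), 57.2, 36.4, 17.8)
[479.  39.] 7054 z 31.5 [188. 155.  62.] (array([482.7, 250.6]), 120.4, 51.8, 87.6)
[472. 235.] 2587 z 29.3 [191. 161.  65.] (array([624.3, 279.9]), 67.5, 36.6, -87.7)
[267. 267.] 4594 z 32.1 [87. 56. 36.] (array([652.8, 106.9]), 100.7, 36.0, -1.7)
[ 25. 256.] 1998 z 32.2 [75. 43. 27.] (array([633.5, -98.4]), 44.2, 38.7, 12.8)
[153. 275.] 2134 z 32.2 [87. 56. 37.] (array([655.3,   7.6]), 45.0, 36.7, -14.6)
[167. 349.] 802 z 31.8 [187. 152.  60.] (array([733.5,   8.8]), 37.7, 27.8, -62.6)
[559. 367.] 1239 z 31.9 [50. 32. 19.] (array([758.2, 372.4]), 172.7, 3.7, 83.0)
[ 62. 392.] 541 z 32.2 [59. 41. 27.] (array([ 776. , -108.9]), 65.5, 11.4, -88.0)
[479. 476.] 417 z 30.2 [47. 45. 41.] (array([902.8, 318. ]), 64.3, 5.4, 90.0)
```

The wrist agrees with the top camera within 0.5 mm, so I'll use the top camera's rack fit: origin (537.7, -265.8), yaw -15.5.

```bash
python3 -m handwheel '[[[-0.74,-0.96,0.4,0],[-0.73,-0.95,0.4,0],[0,0,0.9,0],[0,0,0.9,0],[0,0,0.9,0],[0,0,0.8,0],[0,0,0.58,0],[0,0,0.3,0],[0,0,0,0],[0,0,0,0]]]'
python3 go.py 652.8 106.9 4 -1.6
```

```text
t: 3.95
tcp_pos: [0.6517, 0.1069, 0.0049]
tool_rot: [0.013, 1.0, 0.0, 0.001]
force: [-0.5, 0.3, 0.5]
finger_gap: 0.762
gripper_force: 0.0
t 3.95 tcp [651.7 106.9   4.9] yaw 178.5 tilt 0.09 gap 65.1 F [-0.5  0.3  0.5] 0.0
turn 0.018 then shift xyz [-0.04  0.    0.04]
```

```bash
python3 -m handwheel '[[[-0.04,0,0,0],[0,0,0,0],[0,0,0,0],[0,0,0,0],[0,0,0,0],[0,0,0,0],[0,0,0,0]]]' 20 40
python3 go.py 652.8 106.9 4 -1.6
python3 - <<'E'
import numpy as np
c,s=np.cos(np.radians(-15.5)),np.sin(np.radians(-15.5))
for x in (56,-56,0,84,-84): print(x,537.7+c*x,-265.8+s*x)
E
```

```text
t: 4.82
tcp_pos: [0.6528, 0.1068, 0.0052]
tool_rot: [0.013, 1.0, -0.0, 0.001]
force: [-0.0, -0.0, 6.3]
finger_gap: 0.397
gripper_force: 39.9
t 4.83 tcp [652.8 106.8   5.2] yaw 178.5 tilt 0.11 gap 33.9 F [-0.  -0.   6.3] 39.9
turn 0.018 then shift xyz [0.   0.   0.05]
56 591.6633053796829 -280.7653490603824
-56 483.73669462031717 -250.83465093961763
0 537.7 -265.8
84 618.6449580695244 -288.2480235905736
-84 456.7550419304757 -243.35197640942644
```

```bash
python3 -m handwheel '[[[0,0,-0.4,0],[0,0,-0.8,0],[0,0,-1,0.6],[0,0,-1,0.9],[0,0,-1,0.82]]]'
python3 go.py 591.7 -280.8 100 -15.5
```

```text
t: 5.45
tcp_pos: [0.652, 0.1069, 0.1111]
tool_rot: [0.136, 0.991, 0.0, 0.0]
force: [0.2, -0.3, -0.3]
finger_gap: 0.395
gripper_force: 39.9
t 5.45 tcp [652.  106.9 111.1] yaw 164.4 tilt 0.04 gap 33.7 F [ 0.2 -0.3 -0.3] 39.9
turn -0.014 then shift xyz [ -1.82 -15.59   0.44]
```

```bash
python3 -m handwheel '[[[-0.12,-0.7,0,0],[-0.12,-1,0,0],[-0.12,-1,0,0],[-0.12,-1,0,0],[-0.12,-1,0,0],[-0.12,-1,0,0],[-0.12,-1,0,0],[-0.12,-1,0,0],[-0.12,-1,0,0],[-0.12,-1,0,0],[-0.12,-1,0,0],[-0.12,-1,0,0],[-0.12,-1,0,0],[-0.12,-1,0,0],[-0.12,-1,0.2,0],[0,-0.6,0.2,0],[0,-0.29,0.2,0],[0,0,0,0],[0,0,0,0]]]'
python3 go.py 591.7 -280.8 27.5 -15.5; python3 wl.py 48 62 w1; python3 wl.py 15 27
```

```text
t: 7.82
tcp_pos: [0.5919, -0.28, 0.0941]
tool_rot: [0.134, 0.991, 0.0, -0.0]
force: [-0.0, 1.2, -1.2]
finger_gap: 0.4
gripper_force: 40.0
t 7.83 tcp [ 591.9 -280.    94.1] yaw 164.6 tilt 0.03 gap 34.1 F [-0.   1.2 -1.2] 40.0
turn 0.022 then shift xyz [-0.   -0.03  2.67]
[ 20. 435.] 1444 z 54.5 [69. 62. 56.] (array([ 671.3, -550.1]), 71.4, 5.0, -0.2)
[505.  17.] 402 z 21.1 [67. 53. 19.] (array([ 483.1, -135.2]), 23.2, 5.1, 27.0)
[319.  31.] 4124 z 22.2 [100.  77.  53.] (array([ 460.8, -245.4]), 64.1, 20.3, 74.3)
[319.  79.] 3526 z 22.2 [174.5 135.   89. ] (array([ 486.6, -252.6]), 64.2, 20.2, 74.3)
[318. 124.] 3077 z 22.2 [184. 141.  93.] (array([ 512.5, -259.9]), 64.1, 20.0, 73.9)
[319. 165.] 2841 z 22.1 [95. 73. 48.] (array([ 538.6, -267.2]), 64.1, 20.3, 74.4)
[310. 195.] 710 z 21.9 [90. 68. 46.] (array([ 563.4, -274.3]), 63.9, 20.0, 75.9)
[560. 222.] 875 z 21.2 [28. 16. 10.] (array([ 627.5, -111. ]), 56.9, 29.0, -26.2)
[ 25. 363.] 1265 z 21.6 [58. 56. 53.] (array([ 632. , -550.2]), 92.8, 5.2, 0.8)
[566. 386.] 1035 z 21.2 [60. 42. 28.] (array([ 776.9, -111.5]), 65.6, 12.6, -70.2)
```

View pics/w1.png

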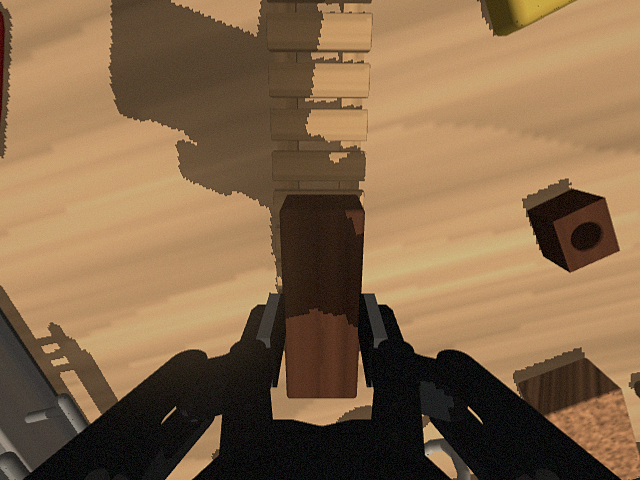

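The picture shows the held block along the rack axis, at rows 195 to 398, and the slats at about (319, 31/79/124/165). The slats put the rack origin at (538.6, -267.1), yaw -15.6, which matches the mean of the top and scene cameras. Now I'll check where the block sits in the gripper.

```bash
cat > tgt.py <<'E'
import numpy as np,sys
c,s=np.cos(np.radians(-15.6)),np.sin(np.radians(-15.6))
for x in (56,-56,0,84,-84): print(x,round(538.6+c*x,1),round(-267.1+s*x,1))
E
python3 tgt.py; python3 wl.py 112 130; python3 go.py 592.5 -282.2 27.5 -15.6
```

```text
56 592.5 -282.2
-56 484.7 -252.0
0 538.6 -267.1
84 619.5 -289.7
-84 457.7 -244.5
[322. 297.] 15375 z 121.2 [51. 35. 24.] (array([ 592.4, -279.6]), 100.5, 47.1, -15.1)
t 7.97 tcp [ 592.1 -280.1   94.5] yaw 164.6 tilt 0.02 gap 34.2 F [-1.1 -0.1  0.1] 40.0
turn 0.041 then shift xyz [-0.04 -0.08  2.68]
```

```bash
python3 -m handwheel '[[[-0.02,-0.08,0.6,0.04],[0,0,0.7,0],[0,0,0.6,0],[0,0,0.4,0],[0,0,0.2,0],[0,0,0.1,0],[0,0,0.04,0],[0,0,0,0],[0,0,0,0]]]'
python3 go.py 592.5 -282.2 27.5 -15.6
```

```text
t: 9.1
tcp_pos: [0.592, -0.2831, 0.0287]
tool_rot: [0.136, 0.991, -0.0, 0.0]
force: [0.1, 0.1, 0.3]
finger_gap: 0.4
gripper_force: 40.0
t 9.1 tcp [ 592.  -283.1   28.7] yaw 164.3 tilt 0.05 gap 34.1 F [0.1 0.1 0.3] 40.0
turn -0.01 then shift xyz [-0.01  0.04  0.05]
```

```bash
python3 -m handwheel '[[[0,0.04,0.04,0],[0,0,0.03,0],[0,0,0,0],[0,0,0,0]]]'
python3 go.py 592.5 -282.2 27.5 -15.6
```

```text
t: 9.6
tcp_pos: [0.5922, -0.2819, 0.0272]
tool_rot: [0.136, 0.991, -0.0, 0.0]
force: [-1.9, 1.9, 5.9]
finger_gap: 0.401
gripper_force: 40.7
t 9.6 tcp [ 592.2 -281.9   27.2] yaw 164.3 tilt 0.03 gap 34.2 F [-1.9  1.9  5.9] 40.7
turn -0.009 then shift xyz [-0.02 -0.01 -0.01]
```

Contact is at 5.9 N. I'll open, lift and head for the second plain blank.

```bash
python3 -m handwheel '[[[0,0,0,0],[0,0,0,0],[0,0,0,0],[0,0,-0.4,0],[0,0,-0.8,0],[0,0,-1,-0.6],[0,0,-0.8,-0.9],[0,0,-0.2,-0.67]]]' 62
python3 go.py 451.9 7.3 100 -2.6
```

```text
t: 10.6
tcp_pos: [0.5935, -0.283, 0.1103]
tool_rot: [0.022, 1.0, -0.002, 0.002]
force: [0.6, 0.1, 0.2]
finger_gap: 0.724
gripper_force: 0.0
t 10.6 tcp [ 593.5 -283.   110.3] yaw 177.5 tilt 0.33 gap 61.8 F [0.6 0.1 0.2] 0.0
turn 0.017 then shift xyz [ 6.19 11.34  0.41]
```

```bash
python3 -m handwheel '[[[0.5,0.8,0,0],[0.57,1,0,0],[0.57,1,0,0],[0.57,1,0,0],[0.57,1,0,0],[0.57,1,0,0],[0.57,1,0,0],[0.57,1,0,0],[0.57,1,0,0],[0.57,1,0,0],[0.37,1,0,0],[0.2,0.54,0,0],[0,0,0,0],[0,0,0,0]]]'
python3 go.py 451.9 7.3 5.5 -2.6; python3 wl.py 26 38 w2
python3 - <<'E'
from meas import *
im,d=snapshot('top'); np.savez('top1.npz',im=im,d=d); p,T=T_wc('top'); X=cloud(p,T,d)
roi=(X[...,1]<-.2)&(X[...,0]<.75)&(X[...,0]>.4)&(d>0)
for c,a,m in blobs(X,roi,.049,.065,40): print(c,a,np.median(X[m][:,2]),np.median(im[m],0),rect(X[m][:,:2]))
E
```

```text
t: 12.35
tcp_pos: [0.4513, 0.0077, 0.1069]
tool_rot: [0.023, 1.0, -0.0, 0.001]
force: [0.3, 0.2, 1.3]
finger_gap: 0.726
gripper_force: 0.0
t 12.35 tcp [451.3   7.7 106.9] yaw 177.4 tilt 0.11 gap 62.0 F [0.3 0.2 1.3] 0.0
turn -0.008 then shift xyz [-0.02 -0.01  4.06]
[451. 233.] 5327 z 31.8 [82. 48. 31.] (array([455.8, 105.4]), 101.1, 36.7, 17.7)
[320. 234.] 6150 z 32.0 [85. 53. 34.] (array([451.6,   6.8]), 100.0, 36.0, -2.5)
[168. 247.] 6855 z 34.3 [174. 139.  58.] (array([ 454.2, -108.3]), 66.2, 63.7, 10.9)
[631. 264.] 831 z 29.7 [162. 129.  51.] (array([481.6, 244.8]), 45.7, 13.5, 10.8)
[ 22. 393.] 1234 z 32.0 [31. 18. 11.] (array([ 594.4, -264.7]), 102.7, 23.8, -2.7)
[615. 409.] 1149 z 28.9 [189. 154.  61.] (array([628.8, 269.2]), 45.2, 28.9, -87.5)
[617. 200.] 68 0.05320067348850377 [56. 49. 41.] (array([ 714.8, -548. ]), 69.4, 4.9, 0.2)
[485. 223.] 238 0.05625498447559518 [200. 147.  74.] (array([ 662.8, -301. ]), 64.0, 12.9, 73.8)
[621. 250.] 248 0.05778847276228383 [55.  49.  40.5] (array([ 618.7, -549.7]), 102.2, 17.8, 9.4)
[474. 260.] 994 0.053488475339641295 [76.5 38.  17. ] (array([ 592.1, -280.5]), 100.1, 36.8, -15.6)
```

Block 1 measures 73.6 mm from the board centre (74 wanted) and 0.7 mm off across, at yaw -15.6, so it's good. Now I'll grasp the second.

```bash
python3 -m handwheel '[[[-0.02,0,0.6,0],[0,0,0.9,0],[0,0,0.9,0],[0,0,0.8,0],[0,0,0.55,0],[0,0,0.29,0],[0,0,0,0],[0,0,0,0],[0,0,0,0],[0,0,0,0],[0,0,0,0],[0,0,0,0]]]'
python3 -m handwheel '[[[0,0,0,0],[0,0,0,0],[0,0,0,0],[0,0,0,0],[0,0,0,0]]]' 20 40
python3 go.py 451.9 7.3 5.5 -2.6
```

```text
t: 13.95
tcp_pos: [0.4507, 0.0084, 0.0055]
tool_rot: [0.023, 1.0, -0.0, 0.0]
force: [0.4, -0.1, 0.0]
finger_gap: 0.729
gripper_force: 0.0
t: 14.58
tcp_pos: [0.4507, 0.0084, 0.0058]
tool_rot: [0.023, 1.0, -0.0, 0.0]
force: [-0.1, 0.3, 5.6]
finger_gap: 0.401
gripper_force: 39.6
t 14.57 tcp [450.7   8.4   5.8] yaw 177.4 tilt 0.01 gap 34.3 F [-0.1  0.3  5.6] 39.6
turn -0.006 then shift xyz [-0.05 -0.04  0.01]
```

```bash
python3 -m handwheel '[[[0,0,-0.4,0],[0,0,-0.8,0],[0,0,-1,0.6],[0,0,-1,0.9],[0,0,-0.8,0.66],[0,-0.4,0,0]]]'
python3 go.py 483.7 -251.7 95 -15.6
```

```text
t: 15.32
tcp_pos: [0.449, -0.0015, 0.1068]
tool_rot: [0.135, 0.991, -0.0, 0.002]
force: [0.2, 0.2, -1.0]
finger_gap: 0.399
gripper_force: 39.9
t 15.32 tcp [449.   -1.5 106.8] yaw 164.5 tilt 0.22 gap 34.1 F [ 0.2  0.2 -1. ] 39.9
turn 0.021 then shift xyz [-4.03 -9.27  0.47]
```

```bash
python3 -m handwheel '[[[-0.4,-0.9,0,0.02],[-0.44,-1,0,0],[-0.44,-1,0,0],[-0.44,-1,0,0],[-0.44,-1,0,0],[-0.44,-1,0,0],[-0.44,-1,0,0],[-0.44,-1,0.15,0],[-0.4,-0.8,0.15,0],[-0.15,-0.5,0.17,0],[0,0,0,0],[0,0,0,0]]]'
python3 go.py 483.7 -251.7 28 -15.6; python3 wl.py 112 132
```

```text
t: 16.82
tcp_pos: [0.4821, -0.2489, 0.0934]
tool_rot: [0.136, 0.991, 0.001, -0.001]
force: [-0.2, -0.2, -0.6]
finger_gap: 0.398
gripper_force: 39.9
t 16.82 tcp [ 482.1 -248.9   93.4] yaw 164.3 tilt 0.1 gap 34.0 F [-0.2 -0.2 -0.6] 39.9
turn -0.015 then shift xyz [-0.09 -0.09  2.62]
[322. 300.] 15591 z 119.8 [55. 38. 26.] (array([ 483.3, -249.1]), 100.7, 61.0, -17.0)
```

```bash
python3 -m handwheel '[[[-0.07,-0.08,0.6,0],[0,0,0.7,0],[0,0,0.6,0],[0,0,0.4,0],[0,0,0.2,0],[0,0,0.05,0],[0,0,0,0],[0,0,0,0]]]'
python3 go.py 483.7 -251.7 28 -15.6
```

```text
t: 17.88
tcp_pos: [0.4841, -0.2526, 0.0304]
tool_rot: [0.137, 0.991, -0.0, 0.0]
force: [-0.5, 0.3, -0.4]
finger_gap: 0.393
gripper_force: 39.9
t 17.88 tcp [ 484.1 -252.6   30.4] yaw 164.3 tilt 0.06 gap 33.5 F [-0.5  0.3 -0.4] 39.9
turn -0.02 then shift xyz [0.03 0.03 0.1 ]
```

```bash
python3 -m handwheel '[[[0.02,0.03,0.05,0],[0,0,0.04,0],[0,0,0.03,0],[0,0,0,0],[0,0,0,0]]]'
python3 go.py 483.7 -251.7 28 -15.6; sed 's/.*/&/' /dev/null
```

```text
t: 18.5
tcp_pos: [0.4836, -0.2515, 0.0278]
tool_rot: [0.137, 0.991, -0.0, 0.0]
force: [-1.1, 1.4, 6.3]
finger_gap: 0.4
gripper_force: 40.8
t 18.5 tcp [ 483.6 -251.5   27.8] yaw 164.3 tilt 0.02 gap 34.2 F [-1.1  1.4  6.3] 40.8
turn -0.019 then shift xyz [-0.01 -0.01 -0.01]
```

```bash
python3 -m handwheel '[[[0,0,0,0],[0,0,0,0],[0,0,0,0],[0,0,-0.4,0],[0,0,-0.8,0],[0,0,-1,-0.5],[0,0,-0.8,-1],[0,0,0,-1],[0,0,0,-1],[0,0,0,-1],[0,0,0,-1]]]' 62
python3 go.py 455.8 105.5 100 17.5
```

```text
t: 19.88
tcp_pos: [0.4837, -0.2516, 0.1026]
tool_rot: [-0.152, 0.988, -0.0, 0.0]
force: [-0.3, 0.2, 0.7]
finger_gap: 0.729
gripper_force: 0.0
t 19.88 tcp [ 483.7 -251.6  102.6] yaw -162.5 tilt 0.04 gap 62.2 F [-0.3  0.2  0.7] 0.0
turn -0.003 then shift xyz [-3.23 13.96  0.11]
```

```bash
python3 -m handwheel '[[[-0.13,0.7,0,0],[-0.23,1,0,0],[-0.23,1,0,0],[-0.23,1,0,0],[-0.23,1,0,0],[-0.23,1,0,0],[-0.23,1,0,0],[-0.23,1,0,0],[-0.23,1,0,0],[-0.23,1,0,0],[-0.23,1,0,0],[-0.23,1,0,0],[-0.23,1,0,0],[-0.23,0.8,0,0],[-0.11,0.46,0,0],[0,0,0,0],[0,0,0,0]]]'
python3 go.py 455.8 105.5 5.5 17.5; python3 wl.py 26 38
cat > tr.py <<'E'
from meas import *
im,d=snapshot('top'); p,T=T_wc('top'); X=cloud(p,T,d)
roi=(X[...,1]<-.2)&(X[...,1]>-.35)&(X[...,0]<.75)&(X[...,0]>.4)&(d>0)
# rack in the top camera's view: wrist origin shifted by what block 1 showed
yaw=np.radians(-15.6); O=np.array([662.8,-301.0])-130*np.array([np.cos(yaw),np.sin(yaw)])
for lo,hi in ((.049,.0548),(.0548,.062),(.08,.093)):
  for c,a,m in blobs(X,roi,lo,hi,60):
    r=rect(X[m][:,:2]); v=r[0]-O
    print(c,a,round(np.median(X[m][:,2])*1000,1),r,'rack x,y',(v@[np.cos(yaw),np.sin(yaw)]).round(1),(v@[-np.sin(yaw),np.cos(yaw)]).round(1))
E
python3 tr.py
```

```text
t: 22.0
tcp_pos: [0.4569, 0.1056, 0.102]
tool_rot: [-0.15, 0.989, -0.0, -0.0]
force: [0.7, 0.0, 0.1]
finger_gap: 0.724
gripper_force: 0.0
t 22.0 tcp [456.9 105.6 102. ] yaw -162.7 tilt 0.01 gap 61.8 F [0.7 0.  0.1] 0.0
turn -0.038 then shift xyz [0.04 0.01 3.86]
[ 34. 150.] 6678 z 34.3 [150. 120.  46.] (array([453.1, -97.6]), 71.0, 46.3, 2.1)
[321. 234.] 5201 z 32.0 [84. 51. 33.] (array([456. , 105.3]), 100.8, 36.0, 17.8)
[507. 326.] 3795 z 31.2 [184. 151.  60.] (array([484.1, 273.5]), 73.7, 52.2, 89.4)
[ 27. 362.] 2118 z 31.8 [72. 41. 25.] (array([633.5, -98.7]), 45.8, 38.8, 13.3)
[462. 454.] 794 z 28.8 [168. 134.  53.] (array([623.2, 295.9]), 37.8, 35.1, -0.6)
[474. 260.] 731 52.7 (array([ 592.2, -280.6]), 99.8, 36.9, -16.3) rack x,y 56.5 0.7
[458. 317.] 737 52.8 (array([ 484.9, -250.5]), 99.7, 36.9, -16.1) rack x,y -54.9 0.8
[485. 223.] 169 57.2 (array([ 662.6, -300.8]), 63.8, 12.7, 73.7) rack x,y 129.8 0.1
```

The bottom blanks sit at rack x = 56.5 and -54.9, y ≈ 0.75, with a gap of about 11.4 mm. Now the mortised blank.

```bash
python3 -m handwheel '[[[0.03,0,0.6,-0.04],[0,0,0.9,0],[0,0,0.8,0],[0,0,0.7,0],[0,0,0.55,0],[0,0,0.25,0],[0,0,0,0],[0,0,0,0],[0,0,0,0]]]'
python3 -m handwheel '[[[0,0,0,0],[0,0,0,0],[0,0,0,0],[0,0,0,0],[0,0,0,0]]]' 20 40
python3 go.py 455.9 105.4 5.5 17.7
```

```text
t: 23.22
tcp_pos: [0.4567, 0.1055, 0.0075]
tool_rot: [-0.152, 0.988, -0.0, 0.001]
force: [0.0, -0.2, 0.6]
finger_gap: 0.726
gripper_force: 0.0
t: 23.85
tcp_pos: [0.4565, 0.1055, 0.0076]
tool_rot: [-0.152, 0.988, -0.0, 0.0]
force: [-0.2, -0.0, 5.7]
finger_gap: 0.385
gripper_force: 39.2
t 23.85 tcp [456.5 105.5   7.6] yaw -162.5 tilt 0.05 gap 32.8 F [-0.2 -0.   5.7] 39.2
turn -0.028 then shift xyz [0.02 0.   0.09]
```

```bash
python3 -m handwheel '[[[0,0,-0.4,0],[0,0,-0.8,0],[0,0,-1,0.54],[0,0,-1,1],[0,0,-1,1],[0,0,-0.6,1],[0,0,0,1],[0,0,0,1],[0,0,0,0]]]'
python3 go.py 539 -267.2 122 -15.6
```

```text
t: 24.98
tcp_pos: [0.4561, 0.1055, 0.1274]
tool_rot: [0.136, 0.991, 0.0, 0.0]
force: [-0.1, -0.0, -0.1]
finger_gap: 0.378
gripper_force: 39.7
t 24.98 tcp [456.1 105.5 127.4] yaw 164.4 tilt 0.01 gap 32.3 F [-0.1 -0.  -0.1] 39.7
turn -0.008 then shift xyz [ -7.2  -13.47   0.22]
```

```bash
python3 -m handwheel '[[[-0.4,-0.7,0,0],[-0.53,-1,0,0],[-0.53,-1,0,0],[-0.53,-1,0,0],[-0.53,-1,0,0],[-0.53,-1,0,0],[-0.53,-1,0,0],[-0.53,-1,0,0],[-0.53,-1,0,0],[-0.53,-1,0,0],[-0.53,-1,0,0],[-0.53,-1,0,0],[-0.5,-1,0,0],[-0.3,-0.5,0.1,0],[-0.16,-0.27,0.1,0],[0,0,0,0],[0,0,0,0],[0,0,0,0]]]'
python3 go.py 539 -267.2 62 -15.6; python3 wl.py 46 60; python3 wl.py 138 160
```

```text
t: 27.22
tcp_pos: [0.538, -0.2665, 0.1221]
tool_rot: [0.136, 0.991, 0.0, -0.0]
force: [0.5, 0.4, -0.6]
finger_gap: 0.383
gripper_force: 39.8
t 27.23 tcp [ 538.  -266.5  122.1] yaw 164.3 tilt 0.03 gap 32.7 F [ 0.5  0.4 -0.6] 39.8
turn -0.011 then shift xyz [-0.05 -0.02  2.4 ]
[321. 137.] 5669 z 54.2 [56. 39. 28.] (array([ 468.6, -247. ]), 65.4, 36.1, -15.7)
[322. 289.] 1448 z 54.1 [84. 50. 32.] (array([ 574.1, -276.4]), 37.1, 25.5, -15.1)
[ 32. 405.] 1770 z 53.1 [73. 66. 59.] (array([ 619.4, -550.4]), 95.3, 12.4, 6.0)
[321. 293.] 12865 z 146.4 [54. 37. 26.] (array([ 537.7, -266.1]), 101.3, 59.6, -15.6)
```

```bash
python3 -m handwheel '[[[-0.04,-0.02,0.6,0],[0,0,0.7,0],[0,0,0.5,0],[0,0,0.35,0],[0,0,0.15,0],[0,0,0.05,0],[0,0,0,0],[0,0,0,0]]]'
python3 go.py 539 -267.2 62 -15.6
```

```text
t: 28.32
tcp_pos: [0.5393, -0.2683, 0.0637]
tool_rot: [0.137, 0.991, -0.0, 0.0]
force: [-0.7, 0.4, -0.6]
finger_gap: 0.381
gripper_force: 39.8
t 28.32 tcp [ 539.3 -268.3   63.7] yaw 164.3 tilt 0.06 gap 32.6 F [-0.7  0.4 -0.6] 39.8
turn -0.019 then shift xyz [0.02 0.04 0.07]
```

```bash
python3 -m handwheel '[[[0.02,0.04,0.05,0],[0,0,0.03,0],[0,0,0.02,0],[0,0,0,0],[0,0,0,0]]]'
python3 go.py 539 -267.2 62 -15.6
```

```text
t: 28.95
tcp_pos: [0.5388, -0.2669, 0.0617]
tool_rot: [0.137, 0.991, -0.0, 0.0]
force: [-1.9, 0.9, 5.2]
finger_gap: 0.379
gripper_force: 42.4
t 28.95 tcp [ 538.8 -266.9   61.7] yaw 164.3 tilt 0.02 gap 32.3 F [-1.9  0.9  5.2] 42.4
turn -0.018 then shift xyz [-0.01 -0.01 -0.01]
```

```bash
python3 -m handwheel '[[[0,0,0,0],[0,0,0,0],[0,0,0,0],[0,0,-0.4,0],[0,0,-0.8,-0.22],[0,0,-1,-0.5],[0,0,-0.4,-1],[0,0,0,-1],[0,0,0,-1],[0,0,0,-1]]]' 62
python3 go.py 633.5 -98.4 110 12.8
```

```text
t: 30.2
tcp_pos: [0.5389, -0.2671, 0.1265]
tool_rot: [-0.111, 0.994, -0.0, 0.0]
force: [-0.2, -0.1, -0.1]
finger_gap: 0.726
gripper_force: 0.0
t 30.2 tcp [ 538.9 -267.1  126.5] yaw -167.2 tilt 0.05 gap 62.0 F [-0.2 -0.1 -0.1] 0.0
turn 0.0 then shift xyz [-5.19  5.74  0.66]
```

```bash
python3 -m handwheel '[[[-0.6,0.7,0,0],[-0.8,0.9,0.1,0],[-0.9,1,0.1,0],[-0.9,1,0.2,0],[-0.9,1,0.1,0],[-0.75,0.8,0.1,0],[-0.34,0.34,0.06,0],[0,0,0,0],[0,0,0,0]]]'
python3 go.py 633.5 -98.4 6 12.8; python3 wl.py 26 38; python3 tr.py
```

```text
t: 31.32
tcp_pos: [0.6336, -0.0996, 0.1094]
tool_rot: [-0.109, 0.994, -0.0, -0.0]
force: [0.0, -0.1, 1.2]
finger_gap: 0.726
gripper_force: 0.0
t 31.32 tcp [633.6 -99.6 109.4] yaw -167.4 tilt 0.03 gap 62.0 F [ 0.  -0.1  1.2] 0.0
turn -0.041 then shift xyz [-0.01  0.05  4.13]
[133.  25.] 594 z 32.1 [29. 16. 10.] (array([ 522.2, -243.4]), 33.4, 2.3, -16.4)
[368.   9.] 1958 z 33.1 [82. 66. 25.] (array([ 482.6, -104.5]), 61.6, 10.1, -78.2)
[ 99. 131.] 1469 z 32.2 [30. 17. 10.] (array([ 596.2, -264.8]), 100.6, 14.3, -8.2)
[ 50. 216.] 955 z 32.1 [60. 46. 30.] (array([ 658.5, -299.9]), 65.4, 12.1, 64.3)
[323. 237.] 2258 z 31.9 [86. 55. 35.] (array([633.7, -98.5]), 44.9, 36.0, 13.1)
[446. 290.] 2424 z 31.7 [75. 44. 27.] (array([655.2,   7.2]), 44.0, 37.4, -14.8)
[ 79. 376.] 639 z 32.3 [63. 57. 50.] (array([ 805.2, -284.2]), 54.1, 12.0, -83.3)
[275. 386.] 718 z 32.3 [58.  40.5 26. ] (array([ 776. , -109.6]), 61.7, 3.5, -79.4)
[168. 472.] 671 z 32.4 [49. 46. 43.] (array([ 902.6, -192. ]), 53.2, 7.1, -85.9)
[477. 248.] 369 52.6 (array([ 615.8, -286.8]), 51.3, 36.4, -15.4) rack x,y 80.9 1.0
[454. 328.] 395 52.7 (array([ 463.5, -244.6]), 55.4, 35.9, -15.7) rack x,y -77.1 0.7
[485. 223.] 163 57.0 (array([ 662.5, -300.4]), 63.4, 12.5, 74.2) rack x,y 129.5 0.5
[470. 288.] 886 85.4 (array([ 538. , -265.3]), 100.2, 36.9, -15.3) rack x,y 0.2 0.8
```

The mortised blank is at x = 0.2, y = 0.8 (the bottom blanks average 0.8), which is good. Next is the short holed blank.

```bash
python3 -m handwheel '[[[0,0.04,0.6,-0.04],[0,0,0.9,0],[0,0,0.9,0],[0,0,0.8,0],[0,0,0.6,0],[0,0,0.29,0],[0,0,0,0],[0,0,0,0],[0,0,0,0]]]'
python3 -m handwheel '[[[0,0,0,0],[0,0,0,0],[0,0,0,0],[0,0,0,0],[0,0,0,0]]]' 20 40
python3 go.py 633.7 -98.5 6 12.9
```

```text
t: 32.55
tcp_pos: [0.6344, -0.0978, 0.0078]
tool_rot: [-0.112, 0.994, -0.0, 0.001]
force: [0.1, -0.5, 0.1]
finger_gap: 0.722
gripper_force: 0.0
t: 33.17
tcp_pos: [0.6342, -0.0978, 0.0078]
tool_rot: [-0.112, 0.994, -0.0, 0.0]
force: [-0.6, 0.7, 5.9]
finger_gap: 0.385
gripper_force: 39.5
t 33.17 tcp [634.2 -97.8   7.8] yaw -167.2 tilt 0.05 gap 32.9 F [-0.6  0.7  5.9] 39.5
turn -0.01 then shift xyz [ 0.02 -0.03  0.07]
```

```bash
python3 -m handwheel '[[[0,0,-0.4,0],[0,0,-0.8,0],[0,0,-1,0.74],[0,0,-1,1],[0,0,-1,1],[0,0,-0.8,1],[0,0,0,1],[0,0,0,0]]]'
python3 go.py 619.8 -289.6 128 -15.6
```

```text
t: 34.17
tcp_pos: [0.6341, -0.0978, 0.1334]
tool_rot: [0.135, 0.991, -0.0, 0.001]
force: [-1.1, 0.6, -0.9]
finger_gap: 0.377
gripper_force: 39.7
t 34.17 tcp [634.1 -97.8 133.4] yaw 164.5 tilt 0.1 gap 32.2 F [-1.1  0.6 -0.9] 39.7
turn 0.012 then shift xyz [-1.51 -7.54  0.22]
```

```bash
python3 -m handwheel '[[[-0.15,-0.7,0,0.01],[-0.2,-1,0,0],[-0.2,-1,0,0],[-0.2,-1,0,0],[-0.2,-1,0,0],[-0.2,-1,0,0],[-0.2,-0.9,0.1,0],[-0.1,-0.6,0.1,0],[-0.06,-0.34,0,0],[0,0,0,0],[0,0,0,0]]]'
python3 go.py 619.8 -289.6 62 -15.6; python3 wl.py 142 165; python3 wl.py 80 92
```

```text
t: 35.55
tcp_pos: [0.6194, -0.2885, 0.127]
tool_rot: [0.136, 0.991, 0.0, -0.0]
force: [-0.3, 0.5, -0.8]
finger_gap: 0.378
gripper_force: 39.7
t 35.55 tcp [ 619.4 -288.5  127. ] yaw 164.4 tilt 0.04 gap 32.2 F [-0.3  0.5 -0.8] 39.7
turn -0.002 then shift xyz [-0.03 -0.04  2.6 ]
[321. 303.] 6510 z 151.1 [48. 33. 22.] (array([ 619.2, -288. ]), 59.8, 45.3, 74.4)
[320. 108.] 9480 z 86.2 [51. 34. 24.] (array([ 538.1, -266.4]), 100.4, 36.2, -15.4)
[ 33. 433.] 976 z 86.3 [69. 62. 55.] (array([ 703.5, -549.9]), 54.5, 4.4, 0.0)
```

```bash
python3 -m handwheel '[[[-0.02,-0.03,0.6,0],[0,0,0.7,0],[0,0,0.6,0],[0,0,0.4,0],[0,0,0.18,0],[0,0,0.06,0],[0,0,0,0],[0,0,0,0]]]'
python3 go.py 619.7 -289.4 62 -15.6
```

```text
t: 36.65
tcp_pos: [0.62, -0.2905, 0.0641]
tool_rot: [0.136, 0.991, -0.0, 0.001]
force: [-0.6, 1.0, -0.6]
finger_gap: 0.378
gripper_force: 39.7
t 36.65 tcp [ 620.  -290.5   64.1] yaw 164.3 tilt 0.07 gap 32.3 F [-0.6  1.  -0.6] 39.7
turn -0.01 then shift xyz [0.02 0.04 0.08]
```

```bash
python3 -m handwheel '[[[0.02,0.04,0.05,0],[0,0,0.03,0],[0,0,0.02,0],[0,0,0,0],[0,0,0,0]]]'
python3 go.py 619.7 -289.4 62 -15.6
```

```text
t: 37.28
tcp_pos: [0.6194, -0.289, 0.0619]
tool_rot: [0.136, 0.991, 0.0, 0.0]
force: [-1.3, 1.2, 4.8]
finger_gap: 0.378
gripper_force: 42.5
t 37.27 tcp [ 619.4 -289.    61.9] yaw 164.3 tilt 0.01 gap 32.2 F [-1.3  1.2  4.8] 42.5
turn -0.009 then shift xyz [-0.01 -0.01 -0.01]
```

```bash
python3 -m handwheel '[[[0,0,0,0],[0,0,0,0],[0,0,0,0],[0,0,-0.4,0],[0,0,-0.8,0],[0,0,-1,-0.17],[0,0,-0.2,0],[0,0,0,0]]]' 62
python3 go.py 655.2 7.4 110 -14.6
```

```text
t: 38.28
tcp_pos: [0.6197, -0.2893, 0.122]
tool_rot: [0.128, 0.992, -0.0, 0.001]
force: [-0.0, 0.4, -0.1]
finger_gap: 0.727
gripper_force: 0.0
t 38.27 tcp [ 619.7 -289.3  122. ] yaw 165.3 tilt 0.09 gap 62.0 F [-0.   0.4 -0.1] 0.0
turn -0.009 then shift xyz [ 1.62 11.84  0.48]
```

```bash
python3 -m handwheel '[[[0.1,0.7,0,0],[0.14,1,0,0],[0.14,1,0,0],[0.14,1,0,0],[0.14,1,0,0],[0.14,1,0,0],[0.14,1,0.1,0],[0.14,1,0.1,0],[0.14,1,0.1,0],[0.14,1,0.1,0],[0.14,1,0.08,0],[0.12,0.75,0,0],[0,0.39,0,0],[0,0,0,0],[0,0,0,0]]]'
python3 go.py 655.2 7.4 6 -14.6; python3 wl.py 26 38; python3 tr.py
```

```text
t: 40.15
tcp_pos: [0.6551, 0.0067, 0.109]
tool_rot: [0.128, 0.992, -0.0, 0.0]
force: [0.5, -0.7, 0.5]
finger_gap: 0.726
gripper_force: 0.0
t 40.15 tcp [655.1   6.7 109. ] yaw 165.3 tilt 0.03 gap 62.0 F [ 0.5 -0.7  0.5] 0.0
turn -0.012 then shift xyz [0.   0.03 4.12]
[64. 21.] 4285 z 34.3 [157. 125.  50.] (array([ 481.4, -109.4]), 67.0, 30.3, 76.9)
[322. 237.] 2696 z 32.0 [83. 52. 34.] (array([655. ,   7.6]), 44.0, 36.0, -14.2)
[354. 330.] 1866 z 31.7 [182. 153.  60.] (array([741.7,  12.6]), 45.4, 36.9, 26.9)
[264. 395.] 522 z 31.9 [57. 40. 26.] (array([791.8, -75.8]), 56.9, 21.3, 35.2)
[614. 429.] 778 z 32.7 [50. 48. 44.] (array([903.8, 223.1]), 51.0, 8.2, -89.0)
[467. 457.] 648 z 33.5 [50. 49. 44.] (array([903.8,  85. ]), 46.4, 6.8, -89.9)
[455. 328.] 438 52.9 (array([ 463.5, -244.5]), 55.4, 36.4, -15.5) rack x,y -77.2 0.8
[485. 223.] 163 56.7 (array([ 662.6, -301.2]), 63.2, 12.2, 73.8) rack x,y 129.9 -0.2
[482. 244.] 389 85.2 (array([ 618.8, -287.7]), 44.8, 37.3, -15.9) rack x,y 84.0 1.0
[470. 288.] 891 85.5 (array([ 538.1, -265.3]), 100.0, 37.0, -15.6) rack x,y 0.3 0.9
```

```bash
python3 -m handwheel '[[[0,0.02,0.6,0],[0,0,0.9,0],[0,0,0.9,0],[0,0,0.8,0],[0,0,0.6,0],[0,0,0.28,0],[0,0,0,0],[0,0,0,0],[0,0,0,0]]]'
python3 -m handwheel '[[[0,0,0,0],[0,0,0,0],[0,0,0,0],[0,0,0,0],[0,0,0,0]]]' 20 40
python3 go.py 655.1 7.6 6 -14.5
```

```text
t: 41.38
tcp_pos: [0.6558, 0.0079, 0.0079]
tool_rot: [0.127, 0.992, -0.0, 0.001]
force: [1.0, -0.2, 0.1]
finger_gap: 0.725
gripper_force: 0.0
t: 42.0
tcp_pos: [0.6555, 0.008, 0.0078]
tool_rot: [0.127, 0.992, -0.0, 0.0]
force: [-0.8, 0.3, 5.2]
finger_gap: 0.38
gripper_force: 39.6
t 42.0 tcp [655.5   8.    7.8] yaw 165.4 tilt 0.05 gap 32.5 F [-0.8  0.3  5.2] 39.6
turn -0.023 then shift xyz [ 0.01 -0.02  0.07]
```

```bash
python3 -m handwheel '[[[0,0,-0.4,0],[0,0,-0.8,0],[0,0,-1,0],[0,0,-1,0.16],[0,0,-1,0],[0,0,-0.8,0],[0,0,0,0]]]'
python3 go.py 457.9 -244.3 128 -15.6
```

```text
t: 42.88
tcp_pos: [0.6568, 0.0077, 0.135]
tool_rot: [0.136, 0.991, -0.0, 0.003]
force: [0.2, -0.4, -0.8]
finger_gap: 0.381
gripper_force: 39.7
t 42.88 tcp [656.8   7.7 135. ] yaw 164.4 tilt 0.33 gap 32.5 F [ 0.2 -0.4 -0.8] 39.7
turn 0.001 then shift xyz [  4.95 -11.85   0.28]
```

```bash
python3 -m handwheel '[[[0.3,-0.7,0,0],[0.42,-1,0,0],[0.42,-1,0,0],[0.42,-1,0,0],[0.42,-1,0,0],[0.42,-1,0,0],[0.42,-1,0,0],[0.42,-1,0,0],[0.42,-1,0,0],[0.42,-1,0,0],[0.42,-1,0.1,0],[0.3,-0.75,0.1,0],[0.15,-0.4,0,0],[0,0,0,0],[0,0,0,0]]]'
python3 go.py 457.9 -244.3 62 -15.6; python3 wl.py 142 165; python3 wl.py 49 60
```

```text
t: 44.75
tcp_pos: [0.4563, -0.2436, 0.1269]
tool_rot: [0.136, 0.991, 0.0, -0.0]
force: [-0.0, 0.5, -0.1]
finger_gap: 0.377
gripper_force: 39.7
t 44.75 tcp [ 456.3 -243.6  126.9] yaw 164.4 tilt 0.03 gap 32.2 F [-0.   0.5 -0.1] 39.7
turn 0.002 then shift xyz [-0.07 -0.01  2.59]
[322. 304.] 7146 z 151.1 [49. 34. 23.] (array([ 457.3, -239.9]), 52.5, 44.5, 73.8)
[321. 229.] 1558 z 54.0 [53. 37. 25.] (array([ 447.7, -241.2]), 35.7, 23.7, 74.5)
[ 30. 445.] 638 z 54.4 [59. 55. 50.] (array([ 575., -564.]), 48.7, 22.2, 54.3)
```

```bash
python3 -m handwheel '[[[-0.06,-0.01,0.6,0],[0,0,0.7,0],[0,0,0.6,0],[0,0,0.4,0],[0,0,0.18,0],[0,0,0.04,0],[0,0,0,0],[0,0,0,0]]]'
python3 go.py 457.9 -244.3 62 -15.6
```

```text
t: 45.85
tcp_pos: [0.4579, -0.245, 0.0644]
tool_rot: [0.136, 0.991, -0.0, 0.0]
force: [-0.2, -0.0, -0.7]
finger_gap: 0.38
gripper_force: 39.7
t 45.85 tcp [ 457.9 -245.    64.4] yaw 164.4 tilt 0.06 gap 32.5 F [-0.2 -0.  -0.7] 39.7
turn 0.0 then shift xyz [0.01 0.03 0.1 ]
```

```bash
python3 -m handwheel '[[[0,0.03,0.05,0],[0,0,0.04,0],[0,0,0.02,0],[0,0,0,0],[0,0,0,0]]]'
python3 go.py 457.9 -244.3 62 -15.6
```

```text
t: 46.48
tcp_pos: [0.4579, -0.244, 0.0618]
tool_rot: [0.136, 0.991, -0.0, 0.0]
force: [-0.2, -0.5, 4.9]
finger_gap: 0.374
gripper_force: 42.5
t 46.48 tcp [ 457.9 -244.    61.8] yaw 164.4 tilt 0.02 gap 31.9 F [-0.2 -0.5  4.9] 42.5
turn 0.001 then shift xyz [-0.   -0.01 -0.01]
```

Release, lift, and back off to the left (tool +y) so the top camera can see.

```bash
python3 -m handwheel '[[[0,0,0,0],[0,0,0,0],[0,0,0,0],[0,0,-0.4,0],[0,0,-0.8,0],[0,0,-1,0],[0,0,-1,0],[0,0.7,-0.6,0],[0,1,0,0],[0,1,0,0],[0,1,0,0],[0,1,0,0],[0,1,0,0],[0,1,0,0],[0,1,0,0],[0,0.5,0,0],[0,0,0,0],[0,0,0,0]]]' 62
python3 tr.py
python3 - <<'E'
from h import *
a=snapshot('top')[0][180:380,300:560]; b=snapshot('scene')[0][150:300,100:360]
a=cv2.resize(a,(500,385),interpolation=2); b=cv2.resize(b,(500,288)); b=b[:,:]
o=np.vstack([a[:300],b]); cv2.imwrite('pics/f1.png',o[:600,:,::-1])
E
```

```text
t: 48.72
tcp_pos: [0.5128, -0.0469, 0.1562]
tool_rot: [0.136, 0.991, -0.0, -0.0]
force: [0.1, -0.1, -1.1]
finger_gap: 0.725
gripper_force: 0.0
[457. 316.] 69 52.6 (array([ 485.6, -250.8]), 35.8, 10.8, 78.2) rack x,y -54.2 0.7
[486. 223.] 173 56.9 (array([ 662.8, -300.5]), 63.0, 12.1, 73.7) rack x,y 129.9 0.5
[482. 244.] 393 85.3 (array([ 618.4, -287.6]), 44.2, 36.5, -16.0) rack x,y 83.6 1.0
[469. 288.] 895 85.5 (array([ 537.9, -265.3]), 100.5, 37.1, -16.0) rack x,y 0.1 0.8
[457. 331.] 495 85.4 (array([ 458.4, -242.7]), 43.8, 36.7, -15.1) rack x,y -82.5 1.2
```

View pics/f1.png

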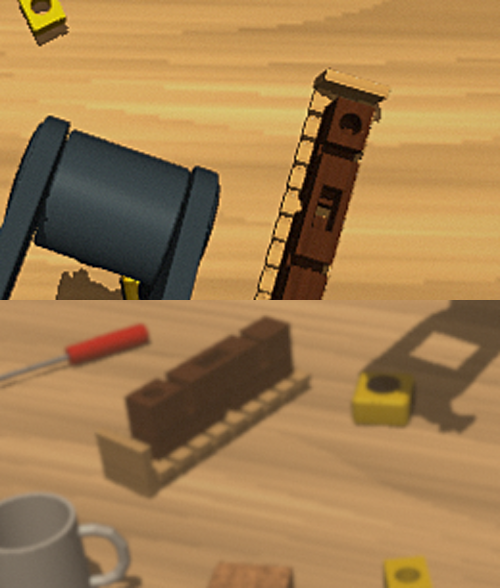

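The stack is complete in the picture. The holed short stands at the end board, the mortised blank is in the middle and the plain short is at the near end. Gaps are about 11 to 12 mm, the ends are flush to within about 1 mm, and the arm is clear. I'm handing it in.

```bash
python3 -c "
from station import sign_off; print(sign_off())"
```

```text
the job is handed in; nothing more can be done
None
```

All five blanks are stacked on the rack in the order asked, with gaps of about 11–12 mm and ends flush to about 1 mm; the tape and clamp were not touched, and the job was handed in at about 49 s.

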